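Pack the mower service caddy

ROBOT

A 6-joint arm with a two-finger parallel gripper is mounted at the origin on the work surface. World frame = base frame: x ahead of the robot, y to its left, z up, the work surface at z = 0. Lengths are in m, angles in degrees, forces in N, time in s.
With the tool pointing down it reaches from about 0.4 to 0.825 m from the base axis. Payload 7 kg.
Tool frame: the origin (TCP) lies midway between the tips of the shut fingers; the grasp point (between the pads) lies 19 mm behind it; z points along the fingers, y is the line along which they close (so a half turn about z gives the same grasp; the last joint's range is limited). The gripper opens to 88 mm and grips with 3 to 60 N. Pads are 19 mm wide; open, the fingers measure 130 mm over their backs; the gripper's body (78 mm by 193 mm) begins 47 mm behind the grasp point.
Start: joints at [-49.269, 20.546, 0.682, 0, -70.136, -16.507], TCP at [0.277, -0.616, 0.227] pointing down, gripper open.
Joint ranges: [-176.03, 176.03], [-82.01, 121.73], [-58.28, 71.71], [-173.87, 95.51], [-174.79, -0.11], [-173.66, 173.66]. Speed limits (degrees/s): [136.94, 136.94, 172.46, 180, 180, 180].

INTERFACE

Orientations are given as [roll, pitch, yaw] about the fixed x, y, z axes, in that order (R = Rz(yaw) Ry(pitch) Rx(roll)).
In Python, from plant import telemetry, viewer, workorder gives the robot as it stands. The module is installed in compiled form; this text tells all that it offers.
- The arm moves only by the tool carry_out, never from a script. Its argument "rows" is a list of rows, each a list of 6 numbers: the shift along the tool's x, y, z in m, then the turn, a rotation vector about the tool's x, y, z in rad. In form: [[tx, ty, tz, ax, ay, az], ...]. A call has 1 to 8 rows; each row is the pose to reach, as a shift and turn from the pose commanded when the call began, along the tool's axes at that moment; what a row does not reach only later rows make up. A row lasts 1/8 s, in which the tool goes at most 62.5 mm and 10.7 degrees, less where a joint would pass 70% of its speed; a pose out of reach is approached as far as the arm can. A call with a gripper value outside its range is refused whole. "grip" is the gripper's target within -1 to 1 (fully open at 1, half-way at 0, shut at -1), set as the call begins (left out, the last holds). The fingers move at their own pace and stop on an object; the grip force is fixed at half the most. Time passes only in rows, so rows that repeat a pose let the fingers close. It gives the time, the measured TCP pose, the force, the opening and the grip force at its end, in the units of the state.
- telemetry.get_obs(): the state, without advancing time (a new reading comes with each control period).
- viewer.snapshot(name): name is "side" or "top" or "wrist"; returns the picture (480x640x3 uint8, red, green, blue); there is no depth.
- viewer.camera_info(name): a dict with "intrinsics" (3x3 intrinsics, pixels), "extrinsics" (4x4, takes a point from camera to world coordinates); the wrist camera has in their place "tool_from_camera" (4x4, takes a point from camera to tool coordinates, whose origin is the TCP and whose axes are the flange's). Camera axes: x right, y down, z forward; pixel columns grow to the right and rows downward; lengths in m; the calibration is good to about 2 mm. A picture is of the moment at which its call begins: read the wrist's pose just before it. camera_info takes no time and is no camera call.
- workorder.close_job(): hands the job in; it is judged then, once.
The state is a dict: "clock": time; "joint_pos": joint angles; "qvel": joint speeds; "tau": joint torques, N m; "tool_pos": TCP position; "orientation": TCP orientation; "force": force on the tool from outside, world axes, zero at the start; "moment": the same for the moment, N m; "opening": finger opening in m; "gripper_force": force on a finger pad.
Only numpy, scipy, OpenCV 4.12 (cv2) and the standard library are available. Lean on these libraries where they do the work, as an engineer would, in place of code of your own. Each camera call takes 0.05 s, during which the arm holds its last target. There are 200 camera calls.

TASK

Pack the grey caddy for the mower service: pull the red pen torch up out of its spring clips and lay it in the caddy's long front well, lay the new white spark plug in the yellow bin and the clear fuel filter in the blue bin, and stand the new orange oil filter upright in the green bin. Set each one down inside, do not drop it. The sooty spark plug and the greasy, rusty oil filter are worn out: leave them where they are on the bench.

Things in the scene. Friction and masses are not known exactly. Their poses are not given: they have to be found in the camera images.
- plug_new: New spark plug, lying: bright steel, clean white insulator; 64 mm long, 50 g. Origin on its axis in the middle of its hexagon (20.6 mm across flats, 24 over corners, 12 long: grip there), 10.3 mm above what it lies on. x along it: white insulator and terminal to +37 mm (13 mm thick), thread and electrode to -27 mm (13 to 18 mm thick).
- fuel_filter: The only fuel filter, lying: clear barrel 28 mm thick and 30 long with a pleated tan element inside, between two white eight-sided flanges (30 mm across flats, 6 thick, on a flat), a white hose stub 8 mm thick at each end; 70 mm long, 30 g. Origin at its middle, on its axis, 15 mm above what it lies on. x along it.
- oil_filter_new: New oil filter, standing: clean bright orange can with a white paper band, 60 mm in diameter, 72 mm tall, 220 g; on top a bright plate with holes and a black gasket ring. Origin: centre of its underside; z up its axis. Gripped by its upper 25 mm, the fingers stay above the rim of a bin.
- torch: Red pen torch, 16 mm thick, x = -70 to +70 mm (tail rubber 4 mm more; head 19 mm thick at +x). Origin mid-axis. Starts level, axis 30 mm above the bench, in two upward-open spring C-clips (12 mm wide, at x = -42 and +42, tips 46 mm up) on a fixed dark board 170 x 44 x 8 mm along it. Grip between the clips; a straight pull up of about 7 N snaps it out within 12 mm. 60 g.
- plug_old: Worn spark plug, lying: shape, size, origin and axes as the new one, but rust-brown metal and a dark sooty insulator. Does not belong in the caddy.
- oil_filter_old: Worn oil filter, standing: shape, size, origin and axes as the new one, but a dark greasy can with a rust-brown top. Does not belong in the caddy.
- caddy: Grey open caddy, fixed: 170 mm (x) by 274 (y), floor 4 mm, walls 4 mm thick, 30 high. Origin: centre of its underside, on the bench; z up; -x is its front, towards the robot. Front well for the torch: inside x = -81 to -12, y = -133 to +133 mm. Behind a wall at x = -10 stand the three bins, centred at x = +36.5, y = -88, 0 and +88 mm.
- bin_yellow: Yellow bin, 86 x 86 mm outside, 82 x 82 inside, 36 high, floor 3 mm, walls 2 mm; fixed in any one of the three places of the caddy's back row, its rim 40 mm above the bench. Origin: centre of its underside (4 mm above the bench); sides along its x and y, which are the caddy's directions; z up. For the spark plug.
- bin_blue: Blue bin, 86 x 86 mm outside, 82 x 82 inside, 36 high, floor 3 mm, walls 2 mm; fixed in any one of the three places of the caddy's back row, its rim 40 mm above the bench. Origin: centre of its underside (4 mm above the bench); sides along its x and y, which are the caddy's directions; z up. For the fuel filter.
- bin_green: Green bin, 86 x 86 mm outside, 82 x 82 inside, 36 high, floor 3 mm, walls 2 mm; fixed in any one of the three places of the caddy's back row, its rim 40 mm above the bench. Origin: centre of its underside (4 mm above the bench); sides along its x and y, which are the caddy's directions; z up. For the oil filter.
Not all that is in view belongs to the job. There is more than one size of the bin_yellow; the job needs the middle-sized.

How it is judged:
By the outcome, as a careful person would: the job done as asked, in the order asked, and still so for the second after the job is handed in, with the robot touching nothing.
It also fails if it takes over 112 s, if anything falls off the work surface, if the arm or the gripper's body presses on something with over 40 N, if the wrist force passes 120 N, or if a joint passes its speed limit or range.

## Working session

There is one attempt and no reset: what is moved stays moved. The work goes in short steps, Python scripts to look and compute and a tool call to move; the robot and the scene stay as the last step left them, time stands still between calls to the robot, and variables do not carry over. Pictures are saved under pics/ and viewed, at most 14 in all, crops included, and the job is handed in when it is done.

Besides the shell and the picture viewer there is one more tool, called after "Call:" as a command line: name --pt "numbers of a row" for each row, then --argument value for the rest. carry_out: Moves the arm, as the interface text tells. Its arguments: {"type":"object","properties":{"rows":{"type":"array"},"grip":{"type":"number"}},"required":["rows"]}

```bash
mkdir -p pics
cat > h.py <<'E'
import numpy as np, cv2
from plant import telemetry, viewer, workorder
def snap(n,f):
    im=viewer.snapshot(n); cv2.imwrite(f'pics/{f}.png',im[:,:,::-1]); return im
def proj(n,P):
    c=viewer.camera_info(n); K=np.array(c['intrinsics']); T=np.array(c['extrinsics'])
    p=(np.atleast_2d(P)-T[:3,3])@T[:3,:3]; q=p@K.T; return q[:,:2]/q[:,2:]
def ray(n,uv,z,T=None):
    c=viewer.camera_info(n); K=np.array(c['intrinsics'])
    if T is None: T=np.array(c['extrinsics'])
    d=T[:3,:3]@np.linalg.solve(K,[uv[0],uv[1],1.]); o=T[:3,3]
    return o+d*(z-o[2])/d[2]
E
python3 - <<'E'
from h import *
for n in('top','side'): snap(n,n+'0'); c=viewer.camera_info(n); print(n,np.round(c['intrinsics'],1).tolist(),np.round(c['extrinsics'],3).tolist())
print(viewer.camera_info('wrist')); print(telemetry.get_obs())
E
```

```text
top [[589.9, 0.0, 318.8], [0.0, 589.9, 233.0], [0.0, 0.0, 1.0]] [[0.02, -0.991, 0.129, 0.305], [-1.0, -0.019, 0.005, -0.069], [-0.002, -0.129, -0.992, 1.34], [0.0, 0.0, 0.0, 1.0]]
side [[453.5, 0.0, 317.7], [0.0, 453.5, 235.0], [0.0, 0.0, 1.0]] [[-0.904, -0.325, 0.277, 0.196], [-0.427, 0.664, -0.614, 0.53], [0.015, -0.674, -0.739, 0.768], [0.0, 0.0, 0.0, 1.0]]
{'intrinsics': array([[388.7457927 ,   0.        , 317.23445646],
       [  0.        , 388.7457927 , 233.96959664],
       [  0.        ,   0.        ,   1.        ]]), 'tool_from_camera': array([[ 3.88533342e-05, -9.57047788e-01, -2.89930216e-01,
         7.95409998e-02],
       [ 9.99999996e-01,  6.19134621e-05, -7.03645455e-05,
         9.12473564e-05],
       [ 8.52928160e-05, -2.89930212e-01,  9.57047786e-01,
        -1.58243224e-01],
       [ 0.00000000e+00,  0.00000000e+00,  0.00000000e+00,
         1.00000000e+00]])}
{'clock': 0.1, 'joint_pos': array([-4.92679183e+01,  2.05858701e+01,  6.40619728e-01, -1.96988266e-02,
       -7.01353381e+01, -1.65064159e+01]), 'qvel': array([-0.02177315, -0.05881627, -0.0141753 ,  0.00798416, -0.05195423,
       -0.09734889]), 'tau': array([-1.90005303e-03, -5.84163702e+01,  2.93752474e+01,  7.01560020e+00,
        1.01840735e-02, -4.66135725e-05]), 'tool_pos': array([ 0.27678317, -0.61517464,  0.22573882]), 'orientation': array([ 1.79917471e+02, -5.14318083e-03, -1.55781037e+02]), 'force': array([-0.16911328, -0.0896186 , -0.35313654]), 'moment': array([ 0.03266863,  0.00953528, -0.01365292]), 'gripper_force': 0.0, 'opening': 0.08736390084433754}
```

View pics/top0.png

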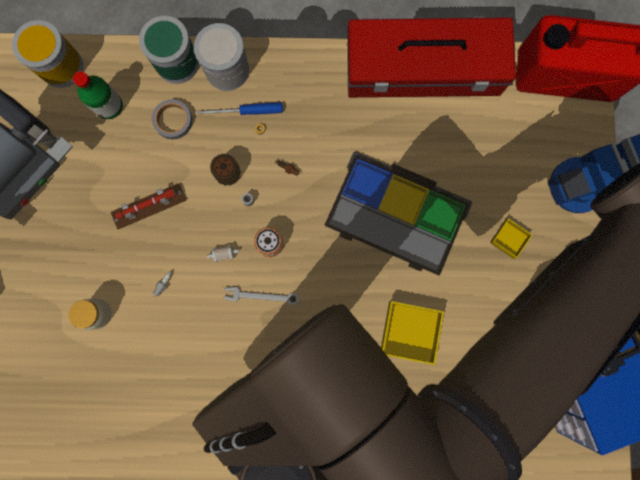

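View pics/side0.png

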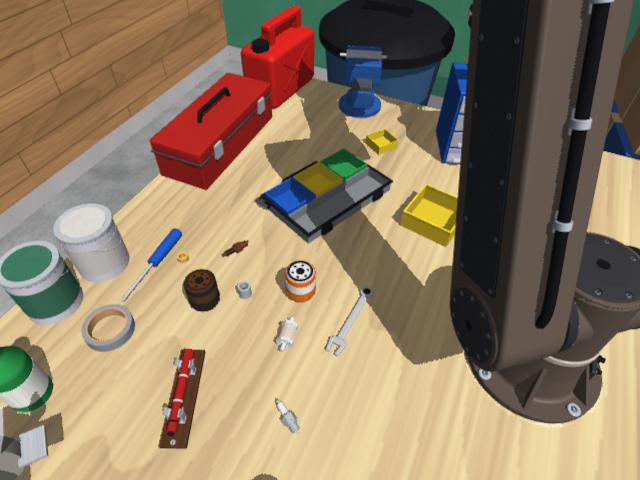

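Top image candidates:
- Torch: red (148,206).
- New plug: white (163,282). Decoy: sooty plug (288,167).
- New oil filter: orange (268,242). Decoys: greasy filter (225,168), amber jar (85,313).
- Fuel filter: (222,254). Decoy: small nut or socket (248,199).
- Bins: the caddy holds blue (367,180), yellow (404,199) and green (441,214). Loose yellow bins: large (412,332) and small (511,237). The middle-sized one is in the caddy.

Next is a close crop to check these.

Run:
```python
import cv2
im=cv2.imread('pics/top0.png')
cv2.imwrite('pics/c1.png',cv2.resize(im[150:310,105:305],None,fx=3.75,fy=3.75,interpolation=2))
cv2.imwrite('pics/c2.png',cv2.resize(im[145:280,315:480],None,fx=4,fy=4,interpolation=2))
```

```text
(no output)
```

View pics/c1.png

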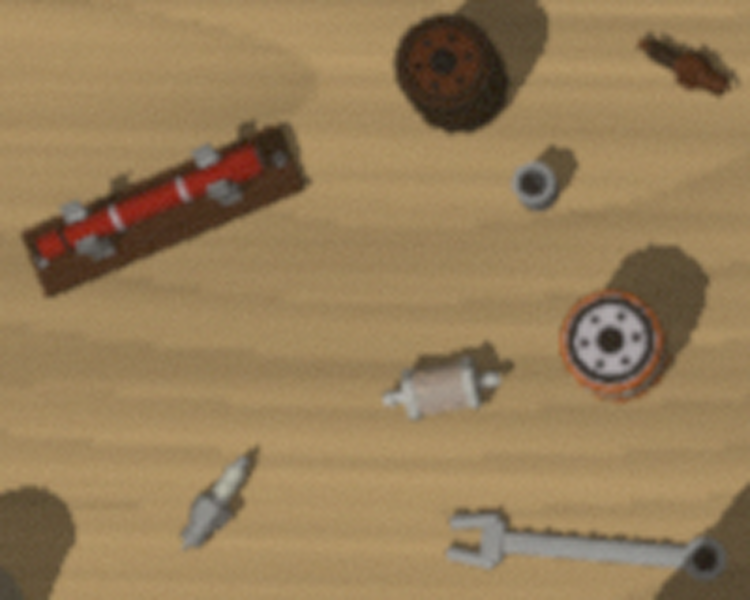

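View pics/c2.png

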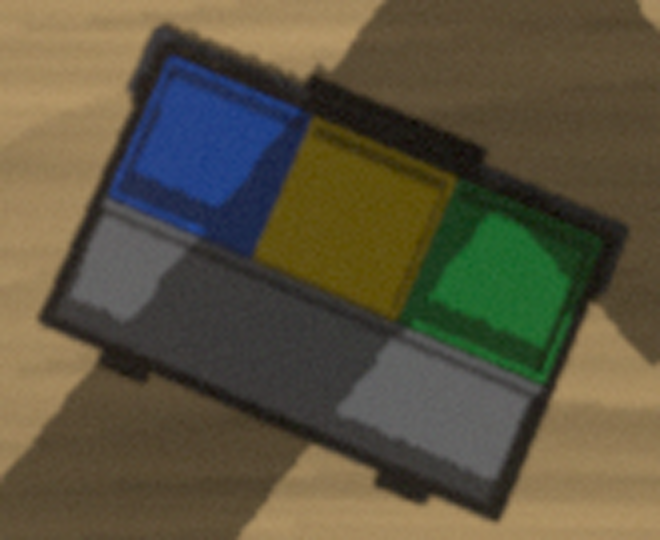

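Crops: the torch is between its clips at crop1 (150,201) and runs along (85,229)-(215,174). New plug has white insulator towards (252,455) and thread at (190,545). Fuel filter runs (390,398)-(495,380). The orange filter's top is at (611,341). In the caddy, blue, yellow and green are at crop2 (210,145), (355,220) and (505,285).

Run:
```python
from h import *
c1=lambda u,v:(105+u/3.75,150+v/3.75); c2=lambda u,v:(315+u/4,145+v/4)
def p(l,uv,z):
    r=ray('top',uv,z); print(l,np.round(r[:2],4),'R',round(np.hypot(*r[:2]),3)); return r[:2]
def seg(l,a,b): d=b-a; print(l,'len',np.round(np.hypot(*d),4),'yaw',np.degrees(np.arctan2(d[1],d[0])).round(1),'mid',np.round((a+b)/2,4))
seg('clips',p('c',c1(85,229),.044),p('c',c1(215,174),.044))
p('torch',c1(149,202),.036)
seg('plug',p('thr',c1(190,545),.0103),p('term',c1(252,455),.0103))
seg('fuel',p('a',c1(390,398),.015),p('b',c1(495,380),.015))
p('oil',c1(611,341),.072)
q=[p(n,c2(*u),.04) for n,u in dict(bl_back=(165,55),bl_front=(110,200),gr_front=(545,384),gr_back=(605,240)).items()]
seg('front',q[2],q[1]);seg('back',q[3],q[0]);seg('L',q[1],q[0]);seg('R',q[2],q[3]);print(sum(q)/4)
seg('frontwall',p('fr',c2(497,517),.03),p('fl',c2(45,320),.03))
```

```text
c [0.514  0.3645] R 0.63
c [0.5487 0.289 ] R 0.62
clips len 0.0831 yaw -65.3 mid [0.5314 0.3267]
torch [0.5324 0.3298] R 0.626
thr [0.3292 0.3011] R 0.446
term [0.3838 0.2667] R 0.467
plug len 0.0644 yaw -32.2 mid [0.3565 0.2839]
a [0.4194 0.1843] R 0.458
b [0.4315 0.1216] R 0.448
fuel len 0.0639 yaw -79.1 mid [0.4254 0.1529]
oil [0.45   0.0473] R 0.452
bl_back [ 0.6444 -0.1436] R 0.66
bl_front [ 0.5605 -0.1137] R 0.572
gr_front [ 0.4614 -0.3564] R 0.583
gr_back [ 0.5431 -0.3906] R 0.669
front len 0.2621 yaw 67.8 mid [ 0.511  -0.2351]
back len 0.267 yaw 67.7 mid [ 0.5937 -0.2671]
L len 0.089 yaw -19.6 mid [ 0.6024 -0.1287]
R len 0.0886 yaw -22.7 mid [ 0.5023 -0.3735]
[ 0.55234558 -0.25107737]
fr [ 0.3878 -0.3313] R 0.51
fl [ 0.4933 -0.0786] R 0.5
frontwall len 0.2738 yaw 67.3 mid [ 0.4406 -0.205 ]
```

```bash
cat >> h.py <<'E'
from scipy.spatial.transform import Rotation as Ro
def pose():
    o=telemetry.get_obs(); T=np.eye(4); T[:3,:3]=Ro.from_euler('xyz',o['orientation'],degrees=True).as_matrix(); T[:3,3]=o['tool_pos']; return T,o
def go(xyz,yaw):
    T,o=pose(); R=T[:3,:3]; D=Ro.from_euler('xyz',[180,0,yaw],degrees=True).as_matrix()
    print('t',round(o['clock'],2),'shift',np.round(R.T@(np.array(xyz)-T[:3,3]),4).tolist(),'turn',np.round(Ro.from_matrix(R.T@D).as_rotvec(),4).tolist(),'pos',np.round(o['tool_pos'],4),np.round(o['orientation'],2),'q',np.round(o['joint_pos'],0))
def wcam():
    T,o=pose(); return T@np.array(viewer.camera_info('wrist')['tool_from_camera'])
def wsnap(f):
    T=wcam(); snap('wrist',f); np.save(f'pics/{f}.npy',T)
def wray(f,uv,z): return ray('wrist',uv,z,np.load(f'pics/{f}.npy'))
E
python3 -c "
from h import *
go([.45,-.05,.25],-115); go([.532,.328,.18],-65.3)"
```

```text
t 0.1 shift [-0.3898, 0.4444, -0.0237] turn [0.0014, 0.0004, -0.7118] pos [ 0.2768 -0.6152  0.2257] [ 1.7992e+02 -1.0000e-02 -1.5578e+02] q [-49.  21.   1.  -0. -70. -17.]
t 0.1 shift [-0.6197, 0.7554, 0.0468] turn [0.0012, 0.0011, -1.5792] pos [ 0.2768 -0.6152  0.2257] [ 1.7992e+02 -1.0000e-02 -1.5578e+02] q [-49.  21.   1.  -0. -70. -17.]
```

Call:
carry_out --pt "-0.39 0.444 -0.024 0 0 -0.712" --pt "-0.39 0.444 -0.024 0 0 -0.712" --pt "-0.39 0.444 -0.024 0 0 -0.712" --pt "-0.39 0.444 -0.024 0 0 -0.712" --pt "-0.39 0.444 -0.024 0 0 -0.712" --pt "-0.39 0.444 -0.024 0 0 -0.712" --pt "-0.39 0.444 -0.024 0 0 -0.712" --pt "-0.39 0.444 -0.024 0 0 -0.712" --grip 1

```text
clock: 1.1
tool_pos: [0.4236, -0.136, 0.2471]
orientation: [-180.0, 0.0, -115.0]
force: [1.2, -0.9, -0.0]
opening: 0.0884
gripper_force: 0.0
```

```bash
python3 -c "
from h import *
go([.532,.328,.18],-65.3)"
```

```text
t 1.1 shift [-0.4663, 0.0977, 0.0672] turn [-0.0006, 0.0001, -0.8671] pos [ 0.4236 -0.136   0.2471] [-1.7997e+02  2.0000e-02 -1.1498e+02] q [  8.  -3. -25.  -0. -68. -33.]
```

Call:
carry_out --pt "-0.466 0.098 0.067 0 0 -0.867" --pt "-0.466 0.098 0.067 0 0 -0.867" --pt "-0.466 0.098 0.067 0 0 -0.867" --pt "-0.466 0.098 0.067 0 0 -0.867" --pt "-0.466 0.098 0.067 0 0 -0.867" --pt "-0.466 0.098 0.067 0 0 -0.867" --pt "-0.466 0.098 0.067 0 0 -0.867" --pt "-0.466 0.098 0.067 0 0 -0.867"

```text
clock: 2.1
tool_pos: [0.5314, 0.3282, 0.1787]
orientation: [179.9, -0.0, -65.2]
force: [0.0, -0.2, 0.2]
opening: 0.0876
gripper_force: 0.0
```

Call:
carry_out --pt "0 0 0 0 0 0" --pt "0 0 0 0 0 0"

```text
clock: 2.35
tool_pos: [0.5311, 0.3254, 0.1792]
orientation: [179.9, -0.0, -65.3]
force: [-0.2, -0.1, -0.2]
opening: 0.0878
gripper_force: 0.0
```

```bash
python3 -c "
from h import *
wsnap('w1'); go([.532,.328,.18],-65.3)"
```

```text
t 2.4 shift [-0.0023, -0.0019, -0.0003] turn [0.0007, -0.0002, -0.0004] pos [0.5312 0.3251 0.1797] [ 1.7996e+02 -1.0000e-02 -6.5320e+01] q [ 49.  18. -10.  -0. -62. -25.]
```

View pics/w1.png

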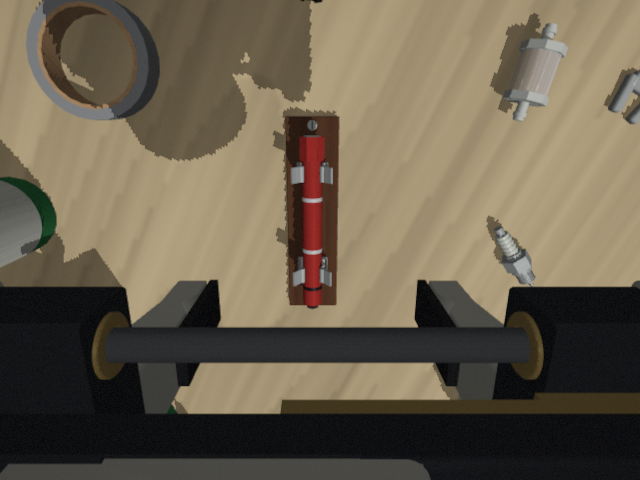

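Wrist view: the torch runs vertically at u=312, with the head at (312,137), tail at (312,306), and white bands at v=200 and v=252. The plug's hexagon is at (519,266). The fuel filter's stubs are at (551,26) and (520,118).

```bash
python3 -c "
from h import *
f='w1'
def s(n,a,b,z):
    a=wray(f,a,z)[:2];b=wray(f,b,z)[:2];d=b-a;print(n,np.round(a,4),np.round(b,4),'mid',np.round((a+b)/2,4),'len',np.hypot(*d).round(4),'yaw',np.degrees(np.arctan2(d[1],d[0])).round(1))
s('torch',(312,306),(312,137),.032)
s('bands',(312,252),(312,200),.038)
s('clips',(312,271),(312,174),.042)
s('plug',(532,284),(497,229),.0103)
s('plughex',(519,266),(505,240),.0103)
s('fuel',(520,118),(551,26),.015)
go([.5315,.328,.023],-65.3)
"
```

```text
torch [0.501  0.3989] [0.5602 0.269 ] mid [0.5306 0.334 ] len 0.1427 yaw -65.5
bands [0.5225 0.3517] [0.5404 0.3124] mid [0.5314 0.3321] len 0.0432 yaw -65.5
clips [0.5162 0.3654] [0.549  0.2934] mid [0.5326 0.3294] len 0.0791 yaw -65.5
plug [0.323  0.3049] [0.3804 0.2736] mid [0.3517 0.2892] len 0.0653 yaw -28.6
plughex [0.3436 0.2949] [0.3685 0.2793] mid [0.356  0.2871] len 0.0294 yaw -32.2
fuel [0.4159 0.1874] [0.4314 0.1221] mid [0.4236 0.1547] len 0.0671 yaw -76.7
t 2.4 shift [-0.0026, -0.0016, 0.1567] turn [0.0007, -0.0002, -0.0004] pos [0.5312 0.3251 0.1797] [ 1.7996e+02 -1.0000e-02 -6.5320e+01] q [ 49.  18. -10.  -0. -62. -25.]
```

Call:
carry_out --pt "-0.005 -0.0025 0.04 0 0 0" --pt "-0.005 -0.0025 0.08 0 0 0" --pt "-0.005 -0.0025 0.11 0 0 0" --pt "-0.005 -0.0025 0.135 0 0 0" --pt "-0.005 -0.0025 0.15 0 0 0" --pt "-0.005 -0.0025 0.157 0 0 0" --pt "-0.005 -0.0025 0.157 0 0 0"

```text
clock: 3.28
tool_pos: [0.532, 0.3313, 0.0232]
orientation: [-180.0, 0.0, -65.3]
force: [-0.7, 0.3, 1.2]
opening: 0.0874
gripper_force: 0.0
```

Call:
carry_out --pt "0 0 0 0 0 0" --pt "0 0 0 0 0 0" --pt "0 0 0 0 0 0" --pt "0 0 0 0 0 0" --pt "0 0 0 0 0 0" --pt "0 0 0 0 0 0" --grip -1

```text
clock: 4.03
tool_pos: [0.5317, 0.3314, 0.0228]
orientation: [180.0, -0.0, -65.3]
force: [0.4, -0.3, 0.4]
opening: 0.0333
gripper_force: 0.0
```

Call:
carry_out --pt "0 0 0 0 0 0" --pt "0 0 0 0 0 0" --pt "0 0 0 0 0 0" --pt "0 0 0 0 0 0" --pt "0 0 0 0 0 0"

```text
clock: 4.65
tool_pos: [0.5319, 0.3315, 0.0229]
orientation: [-180.0, 0.0, -65.3]
force: [2.8, 0.7, -1.3]
opening: 0.0149
gripper_force: 30.0
```

Call:
carry_out --pt "0 0 -0.005 0 0 0" --pt "0 0 -0.01 0 0 0" --pt "0 0 -0.015 0 0 0" --pt "0 0 -0.02 0 0 0" --pt "0 0 -0.04 0 0 0" --pt "0 0 -0.06 0 0 0" --pt "0 0 -0.07 0 0 0" --pt "0 0 -0.07 0 0 0"

```text
clock: 5.65
tool_pos: [0.5318, 0.3316, 0.0936]
orientation: [-179.9, 0.0, -65.3]
force: [-0.2, 0.2, -1.0]
opening: 0.0151
gripper_force: 30.0
```

```bash
python3 -c "
from h import *
wsnap('w2'); go([.4756,-.2195,.12],-112.4)"
```

```text
t 5.7 shift [0.4771, 0.2808, -0.0273] turn [0.0002, 0.0002, 0.8218] pos [0.5315 0.3313 0.0928] [ 1.7999e+02  2.0000e-02 -6.5320e+01] q [ 50.  22. -15.  -0. -52. -25.]
```

View pics/w2.png

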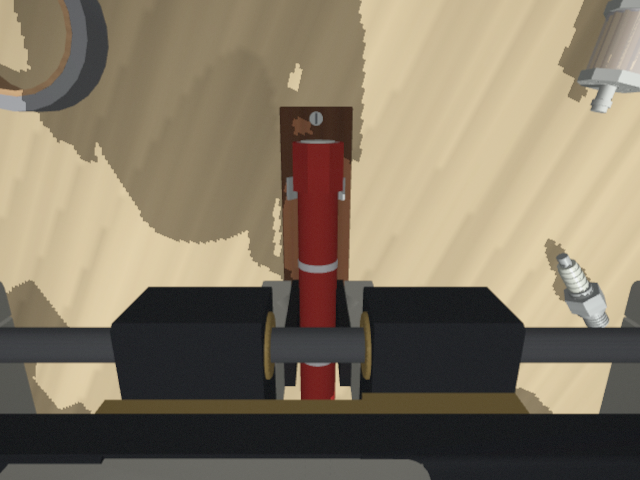

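The torch is out of the clips, level and held near mid-length (318,330). Carrying it to the well.

Call:
carry_out --pt "0.02 0.012 -0.03 0 0 0.03" --pt "0.07 0.04 -0.05 0 0 0.12" --pt "0.115 0.07 -0.05 0 0 0.21" --pt "0.165 0.095 -0.05 0 0 0.3" --pt "0.21 0.125 -0.05 0 0 0.39" --pt "0.26 0.15 -0.05 0 0 0.48" --pt "0.305 0.18 -0.05 0 0 0.57" --pt "0.355 0.21 -0.05 0 0 0.66"

```text
clock: 6.7
tool_pos: [0.4882, -0.0804, 0.1421]
orientation: [179.9, -0.0, -103.3]
force: [1.9, -0.8, -1.0]
opening: 0.0153
gripper_force: 30.0
```

```bash
python3 -c "
from h import *
go([.4756,-.2195,.11],-112.4)"
```

```text
t 6.7 shift [0.1382, -0.0197, 0.0322] turn [0.0011, -0.0004, 0.1594] pos [ 0.4882 -0.0804  0.1421] [ 1.7993e+02 -2.0000e-02 -1.0326e+02] q [ 13.   8. -28.  -0. -54. -27.]
```

Call:
carry_out --pt "0.05 -0.007 0.0 0 0 0.06" --pt "0.09 -0.012 0.01 0 0 0.11" --pt "0.12 -0.017 0.02 0 0 0.14" --pt "0.135 -0.019 0.03 0 0 0.16" --pt "0.138 -0.02 0.032 0 0 0.16" --pt "0.138 -0.02 0.032 0 0 0.16" --pt "0.138 -0.02 0.032 0 0 0.16"

```text
clock: 7.58
tool_pos: [0.4778, -0.2171, 0.1112]
orientation: [-180.0, 0.0, -112.2]
force: [0.3, 0.2, 0.1]
opening: 0.0152
gripper_force: 30.0
```

```bash
python3 -c "
from h import *
wsnap('w3'); snap('top','t3'); go([.4756,-.2195,.0055],-112.4)"
```

```text
t 7.67 shift [0.0031, 0.0013, 0.1058] turn [-0.0008, 0.0003, 0.0032] pos [ 0.4778 -0.2171  0.1113] [-1.7996e+02  2.0000e-02 -1.1222e+02] q [ -3.  13. -27.   0. -50. -19.]
```

View pics/w3.png

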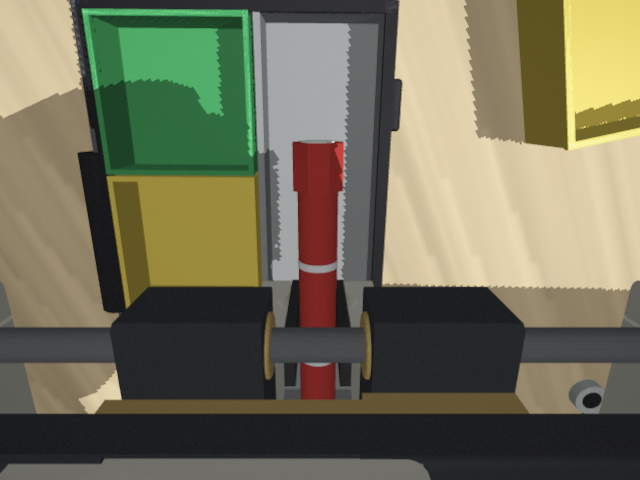

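Wrist view: the torch is over the well and parallel to it. Green rim corners are at (84,10), (251,10), (256,174) and (105,173). Yellow is next, with the well to its right.

```bash
python3 -c "
from h import *
q=np.array([wray('w3',u,.04)[:2] for u in[(84,10),(251,10),(256,174),(105,173)]])
print(np.round(q,4),q.mean(0))
for i in range(4):
  d=q[(i+1)%4]-q[i]; print(np.hypot(*d).round(4),np.degrees(np.arctan2(d[1],d[0])).round(1))
# front wall lines at z .03
for u in [(262,250),(379,250),(254,40),(386,40)]: print(u,np.round(wray('w3',u,.03)[:2],4))
"
```

```text
[[ 0.5405 -0.3859]
 [ 0.4593 -0.3527]
 [ 0.4929 -0.2736]
 [ 0.5751 -0.3077]] [ 0.51693781 -0.32997641]
0.0877 157.8
0.086 66.9
0.0889 -22.6
0.0855 -113.9
(262, 250) [ 0.5121 -0.2265]
(379, 250) [ 0.4415 -0.1977]
(254, 40) [ 0.4646 -0.3413]
(386, 40) [ 0.3962 -0.3133]
```

Call:
carry_out --pt "0.003 0.002 0.03 0 0 0.003" --pt "0.003 0.002 0.06 0 0 0.003" --pt "0.003 0.002 0.08 0 0 0.003" --pt "0.003 0.002 0.092 0 0 0.003" --pt "0.003 0.002 0.099 0 0 0.003" --pt "0.003 0.002 0.1025 0 0 0.003" --pt "0.003 0.002 0.1045 0 0 0.003" --pt "0.003 0.002 0.1045 0 0 0.003"

```text
clock: 8.68
tool_pos: [0.4746, -0.2199, 0.0067]
orientation: [-180.0, 0.0, -112.5]
force: [0.5, 0.1, -0.9]
opening: 0.0152
gripper_force: 30.0
```

Call:
carry_out --pt "0 0 0.0005 0 0 0" --pt "0 0 0.0005 0 0 0"

```text
clock: 8.93
tool_pos: [0.4747, -0.2199, 0.0061]
orientation: [-180.0, 0.0, -112.5]
force: [-0.4, 0.4, 0.6]
opening: 0.0149
gripper_force: 30.0
```

Call:
carry_out --pt "0 0 0.0004 0 0 0" --pt "0 0 0.0008 0 0 0" --pt "0 0 0.0008 0 0 0"

```text
clock: 9.3
tool_pos: [0.4748, -0.2198, 0.0055]
orientation: [-180.0, 0.0, -112.4]
force: [-0.9, 1.2, 4.9]
opening: 0.0149
gripper_force: 30.0
```

Call:
carry_out --pt "0 0 0 0 0 0" --pt "0 0 0 0 0 0" --pt "0 0 0 0 0 0" --pt "0 0 0 0 0 0" --grip -0.5

```text
clock: 9.8
tool_pos: [0.4743, -0.2198, 0.005]
orientation: [180.0, -0.0, -112.5]
force: [-0.4, 0.4, 0.0]
opening: 0.022
gripper_force: 0.0
```

Call:
carry_out --pt "0 0 -0.01 0 0 0" --pt "0 0 -0.04 0 0 0" --pt "0 0 -0.08 0 0 0" --pt "0 0 -0.12 0 0 0" --pt "0 0 -0.14 0 0 0"

```text
clock: 10.42
tool_pos: [0.4753, -0.22, 0.1483]
orientation: [-179.8, 0.0, -112.4]
force: [0.4, 0.2, -0.5]
opening: 0.0221
gripper_force: 0.0
```

```bash
python3 -c "
from h import *
snap('top','t4'); im=cv2.imread('pics/t4.png'); cv2.imwrite('pics/t4c.png',cv2.resize(im[145:280,315:480],None,fx=4,fy=4,interpolation=2))
go([.46,.05,.16],-70);go([.350,.288,.14],-31)"
```

```text
t 10.47 shift [-0.2437, 0.1181, -0.0103] turn [-0.0064, -0.0013, -0.7403] pos [ 0.4763 -0.2203  0.1502] [-1.7964e+02  6.0000e-02 -1.1242e+02] q [ -3.  10. -25.   0. -55. -19.]
t 10.47 shift [-0.4217, 0.3107, 0.0087] turn [-0.0059, -0.0036, -1.421] pos [ 0.4763 -0.2203  0.1502] [-1.7964e+02  6.0000e-02 -1.1242e+02] q [ -3.  10. -25.   0. -55. -19.]
```

Call:
carry_out --pt "-0.24 0.12 -0.01 0 0 -0.74" --pt "-0.24 0.12 -0.01 0 0 -0.74" --pt "-0.24 0.12 -0.01 0 0 -0.74" --pt "-0.24 0.12 -0.01 0 0 -0.74" --pt "-0.24 0.12 -0.01 0 0 -0.74" --grip 1

```text
clock: 11.1
tool_pos: [0.4551, 0.0508, 0.156]
orientation: [-179.9, 0.0, -69.7]
force: [0.4, -0.3, 1.2]
opening: 0.0663
gripper_force: 0.0
```

```bash
python3 -c "
from h import *
go([.350,.288,.14],-31)"
```

```text
t 11.1 shift [-0.2589, 0.0163, 0.0161] turn [-0.0018, -0.0003, -0.6756] pos [0.4551 0.0508 0.156 ] [-1.799e+02  2.000e-02 -6.971e+01] q [ 31.   3. -32.   0. -55. -11.]
```

Call:
carry_out --pt "-0.259 0.016 0.016 0 0 -0.676" --pt "-0.259 0.016 0.016 0 0 -0.676" --pt "-0.259 0.016 0.016 0 0 -0.676" --pt "-0.259 0.016 0.016 0 0 -0.676" --pt "-0.259 0.016 0.016 0 0 -0.676" --pt "-0.259 0.016 0.016 0 0 -0.676" --pt "-0.259 0.016 0.016 0 0 -0.676"

```text
clock: 11.98
tool_pos: [0.3521, 0.2848, 0.1392]
orientation: [180.0, 0.0, -31.4]
force: [0.6, 0.7, -0.4]
opening: 0.0877
gripper_force: 0.0
```

```bash
python3 -c "
from h import *
wsnap('w4')
a=cv2.imread('pics/w4.png');b=cv2.imread('pics/t4c.png')
cv2.imwrite('pics/m4.png',np.hstack([a[100:420,140:500],b[110:430,40:480]]))
go([.350,.288,.14],-31)"
```

```text
t 12.03 shift [-0.0037, -0.0017, -0.0008] turn [0.0001, 0.0, -0.0077] pos [0.3523 0.2847 0.1392] [179.99   0.   -31.44] q [ 64.   4. -33.  -0. -53.  -5.]
```

View pics/m4.png

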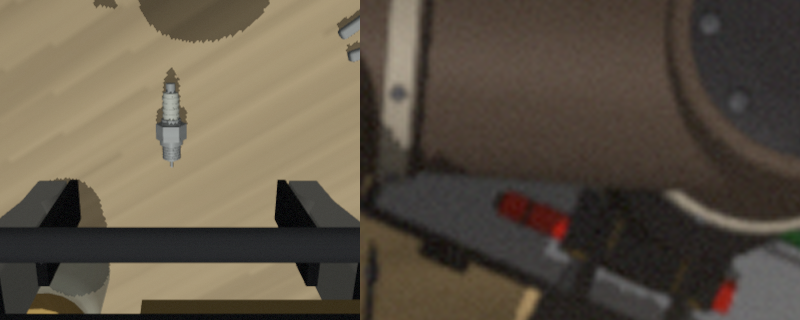

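Left: the plug is aligned with the tool x axis, with its hexagon at full-image (311,229), terminal at v=184 and electrode at v=264. Right: the torch lies in the well.

```bash
python3 -c "
from h import *
for u in[(311,229),(311,184),(311,264)]: print(np.round(wray('w4',u,.0103)[:2],4))
p=wray('w4',(311,229),.012); go([p[0],p[1],.004],-31.4)"
```

```text
[0.3499 0.2908]
[0.3795 0.2725]
[0.3255 0.3059]
t 12.03 shift [-0.0047, -0.004, 0.1352] turn [0.0001, 0.0, -0.0007] pos [0.3523 0.2847 0.1392] [179.99   0.   -31.44] q [ 64.   4. -33.  -0. -53.  -5.]
```

Call:
carry_out --pt "-0.006 -0.004 0.04 0 0 0" --pt "-0.006 -0.004 0.08 0 0 0" --pt "-0.006 -0.004 0.105 0 0 0" --pt "-0.006 -0.004 0.122 0 0 0" --pt "-0.006 -0.004 0.131 0 0 0" --pt "-0.006 -0.004 0.135 0 0 0" --pt "-0.006 -0.004 0.135 0 0 0"

```text
clock: 12.9
tool_pos: [0.3491, 0.2923, 0.0043]
orientation: [-180.0, -0.0, -31.4]
force: [-0.7, 0.7, 0.1]
opening: 0.0875
gripper_force: 0.0
```

Call:
carry_out --pt "0 0 0 0 0 0" --pt "0 0 0 0 0 0" --pt "0 0 0 0 0 0" --pt "0 0 0 0 0 0" --pt "0 0 0 0 0 0" --pt "0 0 0 0 0 0" --pt "0 0 0 0 0 0" --pt "0 0 0 0 0 0" --grip -1

```text
clock: 13.9
tool_pos: [0.3488, 0.2924, 0.004]
orientation: [180.0, -0.0, -31.3]
force: [0.6, -0.9, 0.1]
opening: 0.0216
gripper_force: 30.0
```

Call:
carry_out --pt "0 0 0 0 0 0"

```text
clock: 14.02
tool_pos: [0.3488, 0.2924, 0.004]
orientation: [180.0, 0.0, -31.3]
force: [-0.1, -0.3, 0.2]
opening: 0.0217
gripper_force: 30.0
```

Call:
carry_out --pt "0 0 -0.01 0 0 0" --pt "0 0 -0.03 0 0 0" --pt "0 0 -0.07 0 0 0" --pt "0 0 -0.11 0 0 0" --pt "0 0 -0.13 0 0 0"

```text
clock: 14.65
tool_pos: [0.3493, 0.2931, 0.137]
orientation: [-179.8, 0.0, -31.3]
force: [0.2, -0.0, -0.6]
opening: 0.021
gripper_force: 30.0
```

```bash
python3 -c "
from h import *
go([.47,.05,.16],-70);go([.5533,-.2453,.12],-112.4)"
```

```text
t 14.65 shift [0.2295, 0.1449, -0.0235] turn [-0.0036, 0.0013, 0.6752] pos [0.3493 0.2931 0.137 ] [-179.78    0.    -31.31] q [ 65.   4. -33.   0. -52.  -6.]
t 14.65 shift [0.4541, 0.354, 0.0157] turn [-0.0031, 0.0027, 1.4152] pos [0.3493 0.2931 0.137 ] [-179.78    0.    -31.31] q [ 65.   4. -33.   0. -52.  -6.]
```

Call:
carry_out --pt "0.02 0.015 -0.01 0 0 0.06" --pt "0.06 0.047 -0.02 0 0 0.18" --pt "0.104 0.081 -0.02 0 0 0.32" --pt "0.15 0.117 -0.02 0 0 0.46" --pt "0.195 0.152 -0.02 0 0 0.6" --pt "0.24 0.187 -0.02 0 0 0.75" --pt "0.285 0.222 -0.02 0 0 0.9" --pt "0.33 0.257 -0.02 0 0 1.03"

```text
clock: 15.65
tool_pos: [0.4975, -0.1007, 0.155]
orientation: [-179.9, 0.0, -90.6]
force: [1.4, 0.6, -0.3]
opening: 0.0213
gripper_force: 30.0
```

```bash
python3 -c "
from h import *
go([.5533,-.2453,.12],-112.4)"
```

```text
t 15.65 shift [0.144, -0.0573, 0.035] turn [-0.0011, 0.0004, 0.3804] pos [ 0.4975 -0.1007  0.155 ] [-1.7994e+02  1.0000e-02 -9.0600e+01] q [ 11.   8. -26.   0. -56. -11.]
```

Call:
carry_out --pt "0.05 -0.02 0.005 0 0 0.13" --pt "0.09 -0.036 0.012 0 0 0.24" --pt "0.122 -0.048 0.025 0 0 0.33" --pt "0.138 -0.055 0.035 0 0 0.37" --pt "0.144 -0.057 0.035 0 0 0.38" --pt "0.144 -0.057 0.035 0 0 0.38" --pt "0.144 -0.057 0.035 0 0 0.38"

```text
clock: 16.52
tool_pos: [0.5533, -0.2422, 0.1199]
orientation: [-179.9, 0.0, -112.0]
force: [-0.4, 1.0, -0.2]
opening: 0.0217
gripper_force: 30.0
```

```bash
python3 -c "
from h import *
wsnap('w5')
go([.5533,-.2453,.012],-112.4)"
```

```text
t 16.57 shift [0.0029, -0.001, 0.1078] turn [-0.001, 0.0004, 0.0066] pos [ 0.5534 -0.2422  0.1198] [-1.7994e+02  2.0000e-02 -1.1202e+02] q [ -5.  19. -17.  -0. -54. -17.]
```

View pics/w5.png

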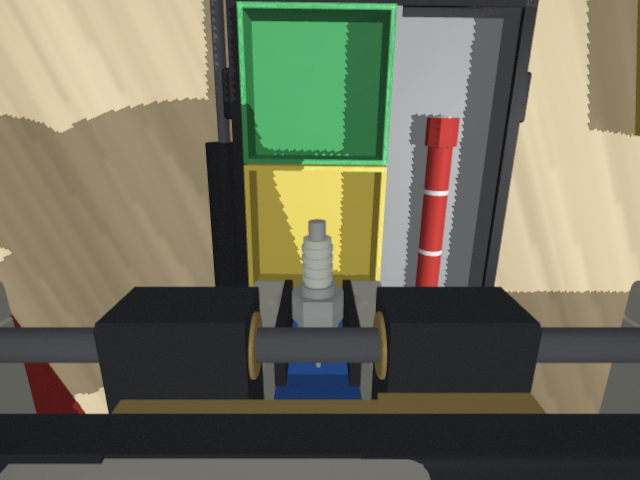

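The plug is held over yellow, and the bin edges at u=248 and 383 are centred on it. The torch lies in the well. Descending.

Call:
carry_out --pt "0.003 -0.001 0.03 0 0 0.007" --pt "0.003 -0.001 0.06 0 0 0.007" --pt "0.003 -0.001 0.082 0 0 0.007" --pt "0.003 -0.001 0.096 0 0 0.007" --pt "0.003 -0.001 0.104 0 0 0.007" --pt "0.003 -0.001 0.107 0 0 0.007" --pt "0.003 -0.001 0.108 0 0 0.007" --pt "0.003 -0.001 0.108 0 0 0.007"

```text
clock: 17.58
tool_pos: [0.5533, -0.2463, 0.0116]
orientation: [-180.0, 0.0, -112.5]
force: [-0.6, -0.0, -0.7]
opening: 0.0212
gripper_force: 30.0
```

Call:
carry_out --pt "0 0 0.0005 0 0 0" --pt "0 0 0.001 0 0 0" --pt "0 0 0.001 0 0 0"

```text
clock: 17.95
tool_pos: [0.5534, -0.2464, 0.011]
orientation: [-179.9, 0.0, -112.5]
force: [-2.0, 0.8, 6.9]
opening: 0.0221
gripper_force: 30.0
```

Contact at the expected height. I'll release with a small opening and lift.

Call:
carry_out --pt "0 0 0 0 0 0" --pt "0 0 0 0 0 0" --pt "0 0 0 0 0 0" --grip -0.36

```text
clock: 18.32
tool_pos: [0.553, -0.2463, 0.01]
orientation: [180.0, -0.0, -112.5]
force: [-1.8, -0.2, 0.3]
opening: 0.0278
gripper_force: 0.0
```

Call:
carry_out --pt "0 0 -0.01 0 0 0" --pt "0 0 -0.04 0 0 0" --pt "0 0 -0.09 0 0 0" --pt "0 0 -0.14 0 0 0" --pt "0 0 -0.15 0 0 0"

```text
clock: 18.95
tool_pos: [0.5551, -0.2468, 0.165]
orientation: [-179.6, 0.1, -112.5]
force: [1.3, -0.4, 0.5]
opening: 0.0282
gripper_force: 0.0
```

```bash
python3 -c "
from h import *
wsnap('w6')
go([.423,.155,.14],-77.5)"
```

```text
t 19.0 shift [-0.3207, 0.2754, 0.0231] turn [-0.0061, -0.0007, -0.6108] pos [ 0.5546 -0.2466  0.1643] [-1.7966e+02  7.0000e-02 -1.1250e+02] q [ -6.  17. -13.   0. -59. -17.]
```

Call:
carry_out --pt "-0.32 0.275 0.023 0 0 -0.61" --pt "-0.32 0.275 0.023 0 0 -0.61" --pt "-0.32 0.275 0.023 0 0 -0.61" --pt "-0.32 0.275 0.023 0 0 -0.61" --pt "-0.32 0.275 0.023 0 0 -0.61" --pt "-0.32 0.275 0.023 0 0 -0.61" --pt "-0.32 0.275 0.023 0 0 -0.61" --pt "-0.32 0.275 0.023 0 0 -0.61" --grip 1

```text
clock: 20.0
tool_pos: [0.4202, 0.1569, 0.1364]
orientation: [179.9, -0.0, -77.3]
force: [0.0, -0.1, -0.2]
opening: 0.0871
gripper_force: 0.0
```

Call:
carry_out --pt "0 0 0 0 0 0" --pt "0 0 0 0 0 0"

```text
clock: 20.25
tool_pos: [0.4215, 0.1537, 0.1367]
orientation: [180.0, -0.0, -77.6]
force: [0.6, -0.8, -0.9]
opening: 0.0874
gripper_force: 0.0
```

```bash
python3 -c "
from h import *
wsnap('w7')
a=cv2.imread('pics/w7.png');b=cv2.imread('pics/w6.png')
cv2.imwrite('pics/m7.png',np.hstack([a[80:400,140:540],b[100:420,140:540]]))
go([.423,.155,.006],-77.5)"
```

```text
t 20.3 shift [-0.0011, -0.0017, 0.1308] turn [0.0005, -0.0003, -0.0029] pos [0.4216 0.1536 0.1368] [ 1.7997e+02 -2.0000e-02 -7.7670e+01] q [ 45.   4. -34.  -0. -52. -33.]
```

View pics/m7.png

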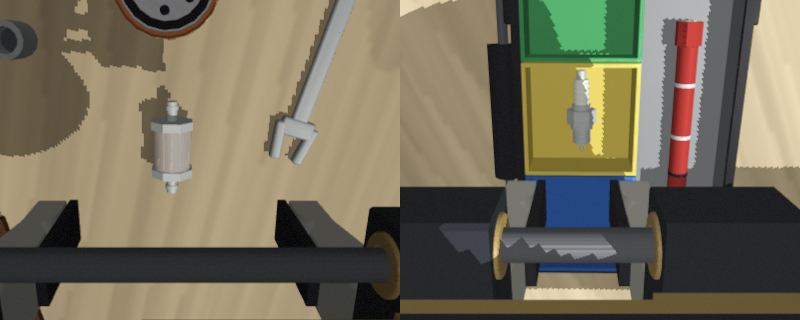

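Right: the plug lies in yellow and the torch in the well. Left: the fuel filter is aligned with the tool, with stub ends at full-image (313,180) and (312,272) and the barrel at (312,230).

```bash
python3 -c "
from h import *
a=wray('w7',(313,180),.015);b=wray('w7',(312,272),.015);m=(a+b)/2;print(a,b,m,np.hypot(*(a-b)[:2]))
m2=wray('w7',(312,230),.029);print(m2)
go([m[0],m[1],.006],-77.6)"
```

```text
[0.4308916  0.12025293 0.015     ] [0.41657061 0.1903158  0.015     ] [0.42373111 0.15528437 0.015     ] 0.07151151939830515
[0.42437182 0.1531501  0.029     ]
t 20.3 shift [-0.0012, -0.0025, 0.1308] turn [0.0005, -0.0003, -0.0012] pos [0.4216 0.1536 0.1368] [ 1.7997e+02 -2.0000e-02 -7.7670e+01] q [ 45.   4. -34.  -0. -52. -33.]
```

Call:
carry_out --pt "-0.001 -0.0025 0.04 0 0 0" --pt "-0.001 -0.0025 0.08 0 0 0" --pt "-0.001 -0.0025 0.105 0 0 0" --pt "-0.001 -0.0025 0.12 0 0 0" --pt "-0.001 -0.0025 0.128 0 0 0" --pt "-0.001 -0.0025 0.131 0 0 0" --pt "-0.001 -0.0025 0.131 0 0 0"

```text
clock: 21.18
tool_pos: [0.424, 0.1562, 0.0064]
orientation: [-180.0, 0.0, -77.6]
force: [-0.3, -0.0, 0.0]
opening: 0.0879
gripper_force: 0.0
```

Call:
carry_out --pt "0 0 0 0 0 0" --pt "0 0 0 0 0 0" --pt "0 0 0 0 0 0" --pt "0 0 0 0 0 0" --pt "0 0 0 0 0 0" --pt "0 0 0 0 0 0" --pt "0 0 0 0 0 0" --pt "0 0 0 0 0 0" --grip -1

```text
clock: 22.18
tool_pos: [0.4237, 0.1562, 0.006]
orientation: [-180.0, 0.0, -77.6]
force: [0.1, 1.3, 0.4]
opening: 0.0273
gripper_force: 30.0
```

Call:
carry_out --pt "0 0 -0.005 0 0 0" --pt "0 0 -0.02 0 0 0" --pt "0 0 -0.06 0 0 0" --pt "0 0 -0.1 0 0 0" --pt "0 0 -0.13 0 0 0" --pt "0 0 -0.14 0 0 0" --pt "0 0 -0.14 0 0 0"

```text
clock: 23.05
tool_pos: [0.4237, 0.1563, 0.1463]
orientation: [-180.0, 0.0, -77.6]
force: [0.3, -0.4, -0.4]
opening: 0.0271
gripper_force: 30.0
```

```bash
python3 -c "
from h import *
go([.5849,-.1685,.13],-112.4)"
```

```text
t 23.05 shift [0.3519, -0.0875, 0.0161] turn [-0.0005, 0.001, 0.6078] pos [0.4237 0.1563 0.1463] [-1.7996e+02  4.0000e-02 -7.7570e+01] q [ 45.   3. -33.  -0. -54. -33.]
```

Call:
carry_out --pt "0.02 -0.005 0 0 0 0.03" --pt "0.07 -0.017 0 0 0 0.12" --pt "0.12 -0.03 0 0 0 0.21" --pt "0.17 -0.042 0 0 0 0.3" --pt "0.22 -0.055 0 0 0 0.39" --pt "0.265 -0.066 0 0 0 0.47" --pt "0.305 -0.076 0.005 0 0 0.54" --pt "0.335 -0.083 0.01 0 0 0.59"

```text
clock: 24.05
tool_pos: [0.5765, -0.1548, 0.1336]
orientation: [179.8, -0.1, -111.6]
force: [-0.2, 0.6, -0.0]
opening: 0.0273
gripper_force: 30.0
```

Call:
carry_out --pt "0.013 -0.0035 0.005 0 0 0.018" --pt "0.017 -0.0045 0.006 0 0 0.018" --pt "0.017 -0.0045 0.006 0 0 0.018" --pt "0.017 -0.0045 0.006 0 0 0.018"

```text
clock: 24.55
tool_pos: [0.5749, -0.1697, 0.1304]
orientation: [-180.0, 0.0, -112.3]
force: [0.5, -0.3, -0.8]
opening: 0.0275
gripper_force: 30.0
```

```bash
python3 -c "
from h import *
wsnap('w8')
go([.5849,-.1685,.0135],-112.4)"
```

```text
t 24.6 shift [-0.0049, -0.0086, 0.117] turn [-0.0007, 0.0004, 0.0012] pos [ 0.575  -0.1698  0.1305] [-1.7996e+02  2.0000e-02 -1.1233e+02] q [  2.  18. -17.  -0. -55. -25.]
```

View pics/w8.png

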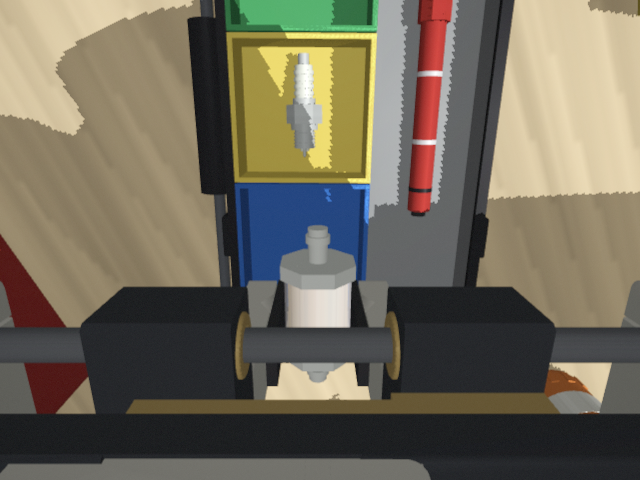

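```bash
python3 -c "
from h import *
q=np.array([wray('w8',u,.04)[:2] for u in[(227,34),(377,34),(371,182),(234,182)]]);print(np.round(q,4),q.mean(0), q.mean(0)+88e-3*np.array([.381,.9245]))"
```

```text
[[ 0.5752 -0.3046]
 [ 0.495  -0.2716]
 [ 0.5276 -0.1922]
 [ 0.6091 -0.2256]] [ 0.5517264  -0.24850624] [ 0.5852544  -0.16715024]
```

Yellow measures 86.7 x 86 mm with its centre where predicted. Blue's centre is therefore (.585,-.168).

Call:
carry_out --pt "-0.006 -0.009 0.01 0 0 0" --pt "-0.006 -0.009 0.04 0 0 0" --pt "-0.006 -0.009 0.07 0 0 0" --pt "-0.006 -0.009 0.095 0 0 0" --pt "-0.006 -0.009 0.108 0 0 0" --pt "-0.006 -0.009 0.114 0 0 0" --pt "-0.006 -0.009 0.1165 0 0 0" --pt "-0.006 -0.009 0.1165 0 0 0"

```text
clock: 25.6
tool_pos: [0.586, -0.1684, 0.0142]
orientation: [-179.9, 0.0, -112.4]
force: [0.1, 0.6, -0.3]
opening: 0.0273
gripper_force: 30.0
```

Call:
carry_out --pt "0 0 0.0007 0 0 0" --pt "0 0 0.0014 0 0 0" --pt "0 0 0.0014 0 0 0"

```text
clock: 25.98
tool_pos: [0.5859, -0.1684, 0.013]
orientation: [-179.9, 0.0, -112.4]
force: [-1.2, 0.5, 5.0]
opening: 0.027
gripper_force: 30.0
```

Call:
carry_out --pt "0 0 0 0 0 0" --pt "0 0 0 0 0 0" --pt "0 0 0 0 0 0" --grip -0.25

```text
clock: 26.35
tool_pos: [0.5854, -0.1684, 0.012]
orientation: [180.0, -0.0, -112.4]
force: [-0.2, 0.1, 0.1]
opening: 0.0328
gripper_force: 0.0
```

Call:
carry_out --pt "0 0 -0.01 0 0 0" --pt "0 0 -0.03 0 0 0" --pt "0 0 -0.08 0 0 0" --pt "0 0 -0.13 0 0 0" --pt "0 0 -0.16 0 0 0"

```text
clock: 26.98
tool_pos: [0.5864, -0.1686, 0.176]
orientation: [-179.8, 0.1, -112.4]
force: [1.0, -0.4, -0.3]
opening: 0.033
gripper_force: 0.0
```

```bash
python3 -c "
from h import *
wsnap('w9')
go([.45,.0473,.17],-90)"
```

```text
t 27.02 shift [-0.1475, 0.21, 0.0081] turn [-0.0086, 0.0003, -0.3901] pos [ 0.588  -0.169   0.1796] [-1.7952e+02  1.1000e-01 -1.1235e+02] q [  2.  16. -12.   0. -61. -25.]
```

Call:
carry_out --pt "-0.148 0.21 0.008 0.0 0 -0.39" --pt "-0.148 0.21 0.008 0.0 0 -0.39" --pt "-0.148 0.21 0.008 0.0 0 -0.39" --pt "-0.148 0.21 0.008 0.0 0 -0.39" --pt "-0.148 0.21 0.008 0.0 0 -0.39" --pt "-0.148 0.21 0.008 0.0 0 -0.39" --pt "-0.148 0.21 0.008 0.0 0 -0.39" --grip 1

```text
clock: 27.9
tool_pos: [0.4483, 0.0478, 0.1643]
orientation: [-180.0, -0.0, -90.1]
force: [0.6, -0.0, -0.5]
opening: 0.0871
gripper_force: 0.0
```

```bash
python3 -c "
from h import *
wsnap('w10')
a=cv2.imread('pics/w10.png');b=cv2.imread('pics/w9.png')
cv2.imwrite('pics/m10.png',np.hstack([a[60:420,140:540],b[60:420,140:540]]))
go([.45,.0473,.049],-90)"
```

```text
t 27.95 shift [0.0002, -0.0017, 0.1151] turn [0.0002, -0.0002, -0.0027] pos [0.4483 0.0476 0.1641] [ 1.7999e+02 -1.0000e-02 -9.0150e+01] q [ 31.   2. -32.   0. -56. -31.]
```

View pics/m10.png

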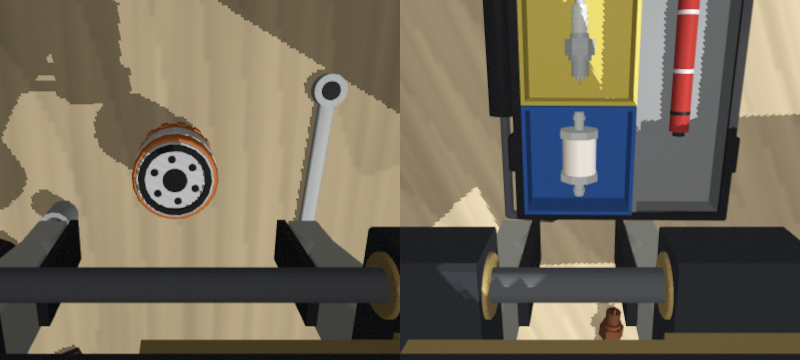

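Right: the fuel filter lies in blue. Left: the orange filter's top centre is at full-image (315,240).

```bash
python3 -c "
from h import *
m=wray('w10',(315,240),.072);print(m)
go([m[0],m[1],.049],-90.1)"
```

```text
[0.4488933  0.04905111 0.072     ]
t 27.95 shift [-0.0015, -0.0006, 0.1151] turn [0.0002, -0.0002, -0.0009] pos [0.4483 0.0476 0.1641] [ 1.7999e+02 -1.0000e-02 -9.0150e+01] q [ 31.   2. -32.   0. -56. -31.]
```

Call:
carry_out --pt "-0.0015 -0.001 0.04 0 0 0" --pt "-0.0015 -0.001 0.075 0 0 0" --pt "-0.0015 -0.001 0.098 0 0 0" --pt "-0.0015 -0.001 0.11 0 0 0" --pt "-0.0015 -0.001 0.115 0 0 0" --pt "-0.0015 -0.001 0.115 0 0 0"

```text
clock: 28.7
tool_pos: [0.4492, 0.0498, 0.0494]
orientation: [-180.0, 0.0, -90.1]
force: [0.4, 0.0, 0.2]
opening: 0.0874
gripper_force: 0.0
```

Call:
carry_out --pt "0 0 0 0 0 0" --pt "0 0 0 0 0 0" --pt "0 0 0 0 0 0" --pt "0 0 0 0 0 0" --pt "0 0 0 0 0 0" --pt "0 0 0 0 0 0" --pt "0 0 0 0 0 0" --grip -1

```text
clock: 29.58
tool_pos: [0.4495, 0.0503, 0.0496]
orientation: [-179.9, 0.0, -90.0]
force: [1.2, -0.2, 5.9]
opening: 0.0588
gripper_force: 30.0
```

Call:
carry_out --pt "0 0 -0.005 0 0 0" --pt "0 0 -0.015 0 0 0" --pt "0 0 -0.04 0 0 0" --pt "0 0 -0.07 0 0 0" --pt "0 0 -0.1 0 0 0" --pt "0 0 -0.12 0 0 0" --pt "0 0 -0.125 0 0 0" --pt "0 0 -0.125 0 0 0"

```text
clock: 30.58
tool_pos: [0.4483, 0.0498, 0.1739]
orientation: [180.0, 0.0, -90.1]
force: [0.2, -0.0, -2.8]
opening: 0.059
gripper_force: 30.0
```

```bash
python3 -c "
from h import *
go([.518,-.3305,.17],-112.4)"
```

```text
t 30.57 shift [0.3803, -0.0701, 0.0038] turn [0.0004, 0.0001, 0.3897] pos [0.4483 0.0498 0.1739] [ 1.7998e+02  1.0000e-02 -9.0070e+01] q [ 31.   2. -31.  -0. -58. -32.]
```

Call:
carry_out --pt "0.015 -0.003 0 0 0 0.015" --pt "0.055 -0.01 0 0 0 0.055" --pt "0.105 -0.019 0 0 0 0.11" --pt "0.16 -0.03 0 0 0 0.165" --pt "0.215 -0.04 0 0 0 0.22" --pt "0.27 -0.05 0 0 0 0.275" --pt "0.32 -0.059 0 0 0 0.33" --pt "0.355 -0.066 0 0 0 0.365"

```text
clock: 31.58
tool_pos: [0.5134, -0.308, 0.1724]
orientation: [179.8, -0.0, -111.2]
force: [0.5, 0.5, -2.2]
opening: 0.0594
gripper_force: 30.0
```

Call:
carry_out --pt "0.016 -0.0025 0 0 0 0.018" --pt "0.023 -0.004 0 0 0 0.024" --pt "0.025 -0.004 0 0 0 0.025" --pt "0.025 -0.004 0 0 0 0.025" --pt "0.025 -0.004 0 0 0 0.025"

```text
clock: 32.2
tool_pos: [0.5094, -0.3291, 0.1745]
orientation: [-180.0, 0.0, -112.3]
force: [-0.2, -0.0, -2.4]
opening: 0.0596
gripper_force: 30.0
```

```bash
python3 -c "
from h import *
wsnap('w11')
go([.518,-.3303,.0575],-112.4)"
```

```text
t 32.25 shift [-0.0022, -0.0083, 0.117] turn [-0.0005, 0.0001, 0.0011] pos [ 0.5094 -0.3292  0.1745] [-1.7997e+02  1.0000e-02 -1.1234e+02] q [-14.  16. -13.  -0. -61.  -8.]
```

View pics/w11.png

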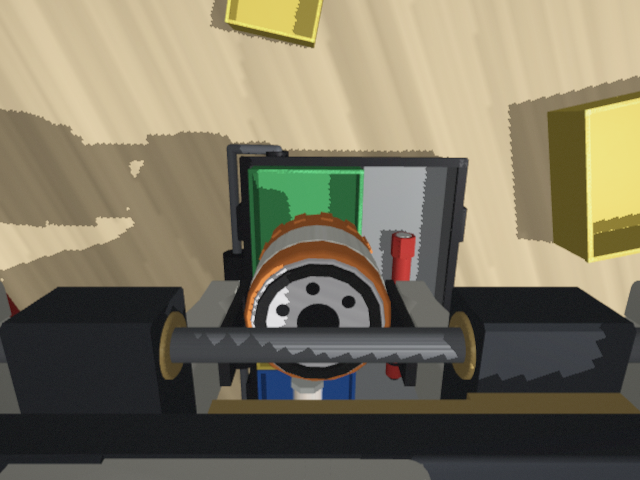

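The filter hangs level over green, with the rim's far edge at v=170, u=250-363. Correct sideways first, then descend.

Call:
carry_out --pt "-0.002 -0.008 0.01 0 0 0" --pt "-0.002 -0.008 0.04 0 0 0" --pt "-0.002 -0.008 0.07 0 0 0" --pt "-0.002 -0.008 0.095 0 0 0" --pt "-0.002 -0.008 0.108 0 0 0" --pt "-0.002 -0.008 0.114 0 0 0" --pt "-0.002 -0.008 0.116 0 0 0" --pt "-0.002 -0.008 0.1165 0 0 0"

```text
clock: 33.25
tool_pos: [0.5179, -0.3313, 0.0584]
orientation: [-179.9, 0.0, -112.4]
force: [0.0, -0.0, -2.7]
opening: 0.0593
gripper_force: 30.0
```

Call:
carry_out --pt "0 0 0.0007 0 0 0" --pt "0 0 0.0014 0 0 0" --pt "0 0 0.0014 0 0 0"

```text
clock: 33.62
tool_pos: [0.5176, -0.3312, 0.0567]
orientation: [-180.0, -0.0, -112.4]
force: [-0.3, 0.8, 0.7]
opening: 0.0594
gripper_force: 30.0
```

Call:
carry_out --pt "0 0 0.0003 0 0 0" --pt "0 0 0.0003 0 0 0"

```text
clock: 33.88
tool_pos: [0.5177, -0.3313, 0.0566]
orientation: [-180.0, -0.0, -112.4]
force: [-1.3, 1.1, 5.1]
opening: 0.0594
gripper_force: 30.0
```

Call:
carry_out --pt "0 0 0 0 0 0" --pt "0 0 0 0 0 0" --pt "0 0 0 0 0 0" --pt "0 0 0 0 0 0" --pt "0 0 0 0 0 0" --grip 0.8

```text
clock: 34.5
tool_pos: [0.5173, -0.3311, 0.0559]
orientation: [180.0, -0.0, -112.4]
force: [0.0, 0.1, 0.6]
opening: 0.0787
gripper_force: 0.0
```

Call:
carry_out --pt "0 0 -0.01 0 0 0" --pt "0 0 -0.03 0 0 0" --pt "0 0 -0.07 0 0 0" --pt "0 0 -0.12 0 0 0" --pt "-0.04 0 -0.15 0 0 0" --pt "-0.1 0 -0.15 0 0 0" --pt "-0.15 0 -0.15 0 0 0" --pt "-0.15 0 -0.15 0 0 0"

```text
clock: 35.5
tool_pos: [0.5758, -0.1896, 0.2069]
orientation: [-179.9, 0.0, -112.2]
force: [0.0, 0.1, 0.8]
opening: 0.0789
gripper_force: 0.0
```

```bash
python3 -c "
from h import *
snap('wrist','w12')"
```

```text
(no output)
```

View pics/w12.png

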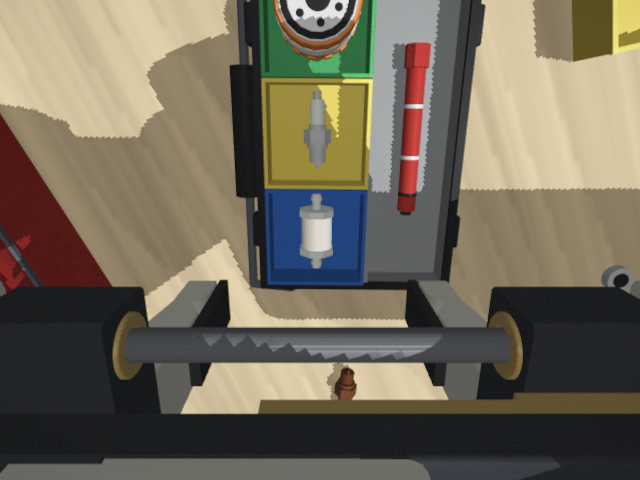

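The filter stands in green (318,20), the plug lies in yellow (317,130), the fuel filter lies in blue (316,230) and the torch lies in the well (410,130). The gripper is clear of everything.

```bash
python3 -c "
from h import *
print(workorder.close_job())"
```

```text
the job is handed in; nothing more can be done
None
```

The job is handed in at about 36 s: the torch is in the well, the new plug in yellow, the fuel filter in blue and the new oil filter upright in green, with both worn parts left untouched on the bench; no verdict came back.

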